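# Run the reject chute plate out over the tilting bin and hold it

## Robot

A 6-joint arm with a two-finger parallel gripper is mounted at the origin on the work surface. World frame = base frame: x ahead of the robot, y to its left, z up, the work surface at z = 0. Lengths are in m, angles in rad, forces in N, time in s.
With the tool pointing down it reaches from about 0.4 to 0.825 m from the base axis. Payload 7 kg.
Tool frame: the origin (TCP) lies on the centre line of the jaws, within the pads' length; the fingertips stand bot.tip_reach ahead of it and the grasp point (between the pads) lies 6 mm ahead of it (bot.tip_reach is the distance from the TCP to the fingertips, in m); y points along the fingers, z is the direction in which the jaws open and shut, and the axes are right-handed (so a half turn about y gives the same grasp; the last joint's range is limited). The gripper opens to 88 mm and grips with 3 to 60 N. Pads are 19 mm wide; open, the fingers measure 130 mm over their backs; the gripper's body (78 mm by 193 mm) begins 47 mm behind the grasp point.
Start: joints at [-0.975, 0.359, 0.012, 0, -1.224, -0.288], TCP at [0.204, -0.643, 0.252] pointing down, gripper open.
Joint ranges: [-3.07, 3.07], [-1.43, 2.12], [-1.02, 1.25], [-3.03, 1.67], [-3.05, -0], [-3.03, 3.03]. Speed limits (rad/s): [2.39, 2.39, 3.01, 3.14, 3.14, 3.14].

## Interface

Orientations are given as a unit quaternion [w, x, y, z].
In Python, from workcell import bot gives the robot as it stands.
- The arm moves only by the tool carry_out, never from a script. Its argument "deltas" is a list that holds one entry, the list of rows, each a list of 5 numbers: the closure, from -1 (fully open) to 1 (shut), then the shift along the tool's x, y, z in m, then the turn about the tool's y in degrees. In form: [[[jaw, tx, ty, tz, twist], ...]]. A call has 1 to 20 rows; each row is the pose to reach, as a shift and turn from the pose commanded when the call began, along the tool's axes at that moment; what a row does not reach only later rows make up. A row lasts 1/12 s, in which the tool goes at most 41.7 mm and 7.16 degrees, less where a joint would pass 70% of its speed; a pose out of reach is approached as far as the arm can. A call with a gripper value outside its range is refused whole. The fingers move at their own pace and stop on an object; "newtons" is the grip in N (left out, the last holds). Time passes only in rows, so rows that repeat a pose let the fingers close. It gives the time, the measured TCP pose, the force and the opening at its end, in the units of the state.
- bot.state(): the state, without advancing time (a new reading comes with each control period).
- bot.read_camera(name): name is "scene" or "top" or "wrist"; returns (picture, depth): 384x512x3 uint8, blue, green, red; 384x512 float32, m along the optical axis (not along the pixel's ray), 0 where there is no reading.
- bot.get_calibration(name): a dict with "fx", "fy", "cx", "cy" (pixels), "extrinsics" (4x4, takes a point from camera to world coordinates). Camera axes: x right, y up, looking along -z (the intrinsics and any distortion apply to the point x, -y, -z); pixel columns grow to the right and rows downward; lengths in m; the calibration is good to about 2 mm. A picture is of the moment at which its call begins: read the wrist's pose just before it. get_calibration takes no time and is no camera call; for the wrist camera it gives the pose at the moment of the call.
- bot.job_done(): hands the job in, once; it reports no verdict.
Trained networks look in the newest picture that a camera, given by its name, has taken for a name from the list of things; names that differ only in an ending like _2 or _b are one class to them, and where a whole thing is asked for, a point or a joint stands for the part that bears it (a point fixed in the world has none). Each returns a list of dicts, best first, with "conf" (0 to 1); they miss things now and then, are a little off and sometimes report something else, mostly with a low value. They report only what shows in the picture. A call takes as long as a camera call.
- bot.look_for(camera, thing): "location" ([x, y, z] in m, in the coordinates of the camera as it stood for that picture, good to about 4 mm: the middle of the surface that is visible of it).
- bot.outline_of(camera, thing): "region" (384x512 bool, what is visible of it).
The state is a dict: "clock": time; "joint_pos": joint angles; "dq": joint speeds; "effort": joint torques, N m; "ee_pos": TCP position; "tool_rot": TCP orientation; "wrist_force": force on the tool from outside, world axes, zero at the start; "wrist_torque": the same for the moment, N m; "gripper_width": finger opening in m.
Only numpy, scipy, OpenCV 4.12 (cv2) and the standard library are available. Lean on these libraries where they do the work, as an engineer would, in place of code of your own. Each camera call takes 0.05 s, during which the arm holds its last target. There are 200 camera calls.

## Task

Slide the aluminium chute plate out along the green block, without lifting it, until its front edge is straight above the pivot rod of the galvanised bin and the plate lies square on the block with its sides inside the block's sides. So far out it is nose-heavy and would tip, so never let it dip, and finish while still holding it with the gripper, flat on the block and touching nothing of the bin, so that I can bolt it down from below. Leave the bin and the loose rejected parts as they are.

Things in the scene. Friction and masses are not known exactly. Their poses are not given: they have to be found in the camera images.
- block: Fixed green riser block with dark recessed sides, 160 mm (own x) by 240 mm (own y) by 120 mm high; origin at the centre of its underside, own z up. The chute plate slides on its flat top, 120 mm above the bench. Outward, towards the bin, is its own -y; its outer top edge lies at own y = -120 mm.
- plate: Loose aluminium plate, 110 (own x) by 300 (own y) by 8 mm thick, 0.65 to 0.95 kg, lying a little askew on the block; origin at the centre of its underside, own z up, nose at own -y. A dark steel strip (30 by 110 mm, 6 mm high) tops the nose; its centre of mass is about 15 mm noseward of the origin, so it tips by itself beyond about 135 mm overhang. At the goal it overhangs 165 to 195 mm.
- plate_nose (a point): Middle of the plate's front (nose) edge, at its underside: plate's own (0, -150, 0) mm.
- plate_grip (a point): Centre of the plate's upright black grip tab near its tail, at plate's own (0, 125, 31) mm, 151 mm above the bench. The tab is 14 mm thick along own y, 50 mm wide along own x, and reaches from the plate's top (8 mm) to 53 mm above its underside. Pinch it from above across the 14 mm, fingers closing along own y.
- bin_stand: Fixed stand of the galvanised tilting bin, 290 (own x) by 120 mm: base, two posts and the pivot rod, 12 mm thick, with red collars at both ends. Origin on the bench below the rod's middle; the rod runs along own x, 62 mm up. Same heading as the block; the rod's middle is on the block's centre line, 165 to 195 mm outward of its outer edge.
- tub_rim (a point): Middle of the block-side top rim of the bin's tub (open galvanised box, 200 by 150 by 68 mm), about 86 mm above the bench. The tub hangs on the pivot rod with a stiff hinge, starts tilted up to 0.1 rad either way and is to be left alone.
- cracked_race: Bystander: loose steel bearing race with a black crack, 72 mm across, 20 mm high, on the bench beside the block; origin at the centre of its underside.
- sleeve: Bystander: loose scuffed aluminium sleeve, 42 mm across, 55 mm high, standing on the bench; origin at the centre of its underside.
- thrust_bearing: Bystander: loose rusty thrust bearing, 68 mm across, 18 mm high, on the bench; origin at the centre of its underside.
- seal_carrier: Bystander: loose orange plastic seal carrier ring, 76 mm across, 12 mm high, on the bench; origin at the centre of its underside.

How it is judged:
At the end, for the whole second after the job is handed in: Front edge within 10 mm of straight above the rod; plate square within 0.08 rad, within 25 mm of the block's centre line, level within 0.04 rad, resting on the block (0.3 N or more, grip point 144 to 158 mm up), clear of the bin, at rest, and still held by the fingers (over 2 N) (y of plate_nose in the frame of bin_stand between -0.01 and 0.01 m and x of plate in the frame of block between -0.025 and 0.025 m and z of plate_grip in the frame of block between 0.144 and 0.158 m and angle between the y axis of plate and the y axis of block, either way round below 0.08 rad and angle between plate's own z axis and vertical below 0.04 rad and contact force between the fingers and plate above 2 N and contact force between plate and block above 0.3 N and contact force between plate and bin_stand below 0.2 N and linear speed of plate below 0.02 m/s); the arm keeps its last pose, push and grip.
It fails at once if the plate tips (more than 0.12 rad off level) (angle between plate's own z axis and vertical above 0.12 rad).
It fails at once if the plate is lifted more than 20 mm off the block (z of plate in the frame of block above 0.14 m).
It fails at once if the bin's tub is knocked (rim moved more than 15 mm) (distance of tub_rim from where it was at the start of the episode above 0.015 m).
It fails at once if a rejected part is moved more than 20 mm (distance of any of cracked_race, sleeve, thrust_bearing, seal_carrier from where it was at the start of the episode above 0.02 m).
It also fails if it takes over 34 s, if anything falls off the work surface, if the arm or the gripper's body presses on something with over 40 N, if the wrist force passes 120 N, or if a joint passes its speed limit or range.

## Working session

There is one attempt and no reset: what is moved stays moved. The work goes in short steps, Python scripts to look and compute and a tool call to move; the robot and the scene stay as the last step left them, time stands still between calls to the robot, and variables do not carry over. Pictures are saved under pics/ and viewed, about 8 in all and at most 12, crops included, and the job is handed in when it is done.

Besides the shell and the picture viewer there is one more tool, called after "Request:" as name([rows], argument=value, ...), one row to a line, values as JSON. carry_out: Moves the arm, as the interface text tells. Its arguments: {"type":"object","properties":{"deltas":{"type":"array","items":{"type":"array","items":{"type":"array","items":{"type":"number"}}}},"newtons":{"type":"number"}},"required":["deltas"]}

```bash
mkdir -p pics; ls; cat > h.py <<'E'
import numpy as np, cv2
from workcell import bot
def cloud(cam):
    img,d=bot.read_camera(cam); c=bot.get_calibration(cam); E=np.array(c["extrinsics"])
    v,u=np.mgrid[:384,:512]
    P=np.stack([(u-c["cx"])/c["fx"]*d,-(v-c["cy"])/c["fy"]*d,-d],-1)
    W=P@E[:3,:3].T+E[:3,3]; W[d==0]=np.nan
    return img,W,E
def find(cam,thing,E):
    return [(np.round(E[:3,:3]@np.array(r["location"])+E[:3,3],3),round(r["conf"],2)) for r in bot.look_for(cam,thing)][:2]
E
python3 - <<'E'
from h import *
s=bot.state(); print(s, bot.tip_reach)
print(bot.get_calibration("top"))
for cam in ("top","scene"):
    img,W,E=cloud(cam); cv2.imwrite(f"pics/{cam}0.png",img); np.save(f"{cam}W.npy",W)
    for t in ["block","plate","plate_nose","plate_grip","bin_stand","tub_rim","cracked_race","sleeve","thrust_bearing","seal_carrier"]:
        print(cam,t,find(cam,t,E))
a=cv2.imread("pics/top0.png");b=cv2.imread("pics/scene0.png")
cv2.imwrite("pics/both.png",cv2.resize(np.vstack([a,b]),(400,600)))
E
```

```text
pics
{'clock': 0.0, 'joint_pos': array([-9.74898335e-01,  3.59387750e-01,  1.10748579e-02, -3.37346436e-04,
       -1.22409553e+00, -2.88143542e-01]), 'dq': array([-1.15960249e-05, -7.11946631e-04,  1.53371321e-03,  1.70334535e-03,
       -1.01678129e-03, -2.12246396e-03]), 'effort': array([ 1.49039308e-03, -5.82712018e+01,  2.93055385e+01,  6.99716359e+00,
        6.83041246e-03, -1.23744012e-04]), 'ee_pos': array([ 0.20434196, -0.64286706,  0.25063136]), 'tool_rot': array([ 0.69932092, -0.69819462, -0.10819612,  0.10848102]), 'wrist_force': array([-0.96283087,  0.41843485,  0.67337154]), 'wrist_torque': array([-0.00770527, -0.02007677,  0.00963077]), 'gripper_width': 0.08785562534304901} 0.025
{'fx': 438.23299532617824, 'fy': 438.23299532617824, 'cx': 252.20859899353687, 'cy': 191.7358771812823, 'extrinsics': array([[-0.01444683,  0.99600547, -0.08811574,  0.50187486],
       [-0.99968558, -0.01619387, -0.01914408,  0.05201483],
       [-0.02049454,  0.08781146,  0.99592626,  0.98491636],
       [ 0.        ,  0.        ,  0.        ,  1.        ]])}
top block [(array([0.449, 0.092
[... 479 characters left out ...]
 0.18)]
top seal_carrier [(array([ 0.635, -0.039,  0.013]), 0.96)]
scene block [(array([0.59 , 0.082, 0.073]), 0.58)]
scene plate [(array([0.525, 0.052, 0.128]), 0.75)]
scene plate_nose [(array([0.525, 0.051, 0.131]), 0.61)]
scene plate_grip [(array([0.525, 0.05 , 0.128]), 0.91)]
scene bin_stand [(array([ 0.546, -0.2  ,  0.042]), 0.85), (array([0.587, 0.081, 0.073]), 0.41)]
scene tub_rim [(array([ 0.477, -0.211,  0.049]), 0.98), (array([0.533, 0.27 , 0.035]), 0.5)]
scene cracked_race [(array([0.653, 0.057, 0.015]), 0.91)]
scene sleeve [(array([0.534, 0.273, 0.041]), 0.84)]
scene thrust_bearing [(array([0.645, 0.167, 0.019]), 0.68)]
scene seal_carrier [(array([ 0.639, -0.042,  0.013]), 0.59)]
```

View pics/top0.png

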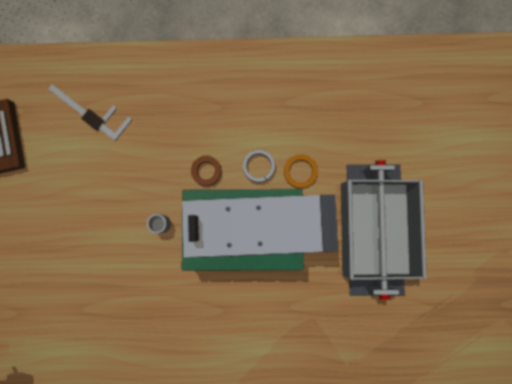

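View pics/scene0.png

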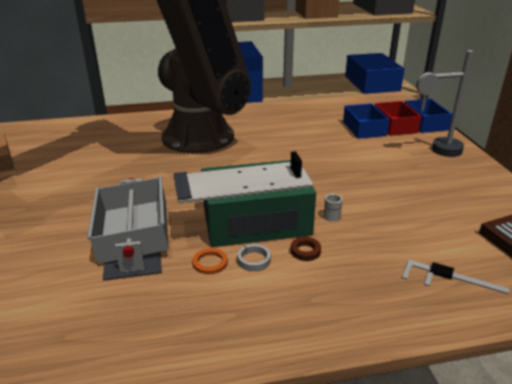

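The top view shows the block at columns 182–303 and the plate on it, with the tab at (193,228) and the nose at (337,222). The bin rod is at column ~382, and the sleeve is left of the block at (158,224). Next I'll fit the geometry from the depth.

```bash
cat > fit.py <<'E'
from h import *
def rect(P,name):
    P=P[:,:2].astype(np.float32); r=cv2.minAreaRect(P); print(name,np.round(r[0],4),np.round(r[1],4),round(r[2],2),len(P))
def fit(W,img):
    z=W[...,2]; x=W[...,0]; y=W[...,1]; hsv=cv2.cvtColor(img,cv2.COLOR_BGR2HSV)
    near=(x>.38)&(x<.66)
    green=(hsv[...,0]>45)&(hsv[...,0]<95)&(hsv[...,1]>90)
    rect(W[near&(abs(z-.12)<.012)&green],"block(top green)")
    rect(W[near&(z>.11)&(z<.145)&~green&(hsv[...,1]<80)&(y>-.12)],"plate")
    t=W[near&(z>.155)&(z<.19)&(y>-.1)]; rect(t,"tab"); print(t.mean(0))
    red=((hsv[...,0]<6)|(hsv[...,0]>174))&(hsv[...,1]>150)&(hsv[...,2]>80)&(y<-.1)&(y>-.4)
    n,l,st,c=cv2.connectedComponentsWithStats(red.astype(np.uint8))
    for i in range(1,n):
        if st[i,4]>8: q=W[l==i]; print("red",st[i],c[i],np.nanmedian(q,0),np.nanmin(q,0),np.nanmax(q,0))
E
python3 - <<'E'
from fit import *
img=cv2.imread("pics/top0.png"); W=np.load("topW.npy"); fit(W,img)
z=W[...,2]; print(np.round(z[222,300:430:3],3)); print(np.round(W[226,175:205:2,1:],3))
# rod points: interior of the tub near col 383
for r in range(188,272,12):
    k=slice(376,392); print(r,np.round(W[r,k,1],3),np.round(z[r,k],3))
img=cv2.imread("pics/scene0.png"); W=np.load("sceneW.npy"); fit(W,img)
E
```

```text
block(top green) [0.5042 0.0894] [0.2334 0.1541] 89.6 2261
plate [0.5053 0.0578] [0.3042 0.1573] 89.27 8915
tab [0.5082 0.1806] [0.0486 0.014 ] 1.41 231
[0.50861448 0.17973509 0.17159005]
red [376 161   9   4  28] [380.46428571 162.35714286] [ 0.64007452 -0.19927631  0.07190887] [ 0.63630398 -0.20707713  0.06750027] [ 0.64355421 -0.19106169  0.07569169]
red [380 295  10   5  40] [384.325 296.925] [ 0.3631762  -0.19564461  0.07195148] [ 0.35859565 -0.20656028  0.06734598] [ 0.36776887 -0.18828852  0.07627104]
[ 0.128  0.129  0.128  0.126  0.126  0.128  0.129  0.129  0.134  0.133
  0.132  0.137  0.134  0.     0.032  0.055  0.08   0.096  0.023  0.027
  0.025  0.024  0.019  0.022  0.022  0.022  0.02   0.068  0.069  0.016
  0.021  0.018  0.019  0.016  0.015  0.016  0.02   0.035  0.049  0.061
  0.077  0.083 -0.    -0.   ]
[[ 0.245  0.002]
 [ 0.242 -0.001]
 [ 0.237 -0.002]
 [ 0.232 -0.001]
 [ 0.205  0.125]
 [ 0.201  0.126]
 [ 0.197  0.128]
 [ 0.186  0.171]
 [ 0.182  0.172]
 [ 0.178  0.173]
 [ 0.174  0.174]
 [ 0.174  0.153]
 [ 0.174  0.126]
 [ 0.17   0.128]
 [ 0.165  0.129]]
188 [-0.202 -0.2
[... 1164 characters left out ...]
.223 -0.225 -0.227 -0.23 ] [0.025 0.017 0.021 0.022 0.06  0.063 0.065 0.069 0.071 0.069 0.017 0.022
 0.017 0.02  0.018 0.018]
260 [-0.195 -0.197 -0.2   -0.202 -0.205 -0.195 -0.196 -0.198 -0.199 -0.203
 -0.205 -0.22  -0.222 -0.224 -0.226 -0.228] [0.022 0.025 0.021 0.021 0.019 0.065 0.067 0.068 0.07  0.065 0.065 0.019
 0.019 0.017 0.019 0.019]
block(top green) [0.5082 0.0864] [0.2355 0.1586] 89.73 1008
plate [0.4992 0.058 ] [0.3043 0.1561] 87.81 3817
tab [0.5101 0.1797] [0.0534 0.0153] 1.76 151
[0.51514442 0.17810365 0.16801058]
red [124 246   9   6  39] [127.94871795 248.38461538] [ 0.63984257 -0.1999541   0.07231217] [ 0.63184662 -0.20785881  0.0676596 ] [ 0.64569293 -0.19250268  0.07535454]
```

```bash
cat > plate.py <<'E'
from h import *
from scipy.spatial.transform import Rotation as Ro
def plate(img,W):
    hsv=cv2.cvtColor(img,cv2.COLOR_BGR2HSV); z=W[...,2]
    m=((z>.12)&(z<.146)&(hsv[...,1]<60)&(W[...,1]>-.3)).astype(np.uint8)
    m=cv2.morphologyEx(m,cv2.MORPH_OPEN,np.ones((5,5)))
    n,l,st,c=cv2.connectedComponentsWithStats(m); i=1+st[1:,4].argmax(); P=W[l==i]
    r=cv2.minAreaRect(P[:,:2].astype(np.float32)); print("rect",r)
    # edge lines: x-extents per y slice
    ys=np.arange(P[:,1].min()+.03,P[:,1].max()-.04,.008); lo=[];hi=[]
    for y in ys:
        q=P[abs(P[:,1]-y)<.004][:,0]; lo.append(np.percentile(q,1)); hi.append(np.percentile(q,99))
    for e in (lo,hi):
        k=np.polyfit(ys,e,1); print("side x=%.4f at y=.05, heading %.4f rad"%(np.polyval(k,.05),-k[0]))
    print("nose y",np.percentile(P[:,1],[.3,1]),"tail",np.percentile(P[:,1],[99,99.7]))
def tool():
    s=bot.state(); w,x,y,z=s["tool_rot"]; R=Ro.from_quat([x,y,z,w]).as_matrix(); return s,R
E
python3 - <<'E'
from plate import *
plate(cv2.imread("pics/top0.png"),np.load("topW.npy"))
s,R=tool(); print(R.round(4))
# target jaw heading: tool z along +-plate y
for th in (0.02,0.03):
  for sg in (1,-1):
    py=sg*np.array([-np.sin(th),np.cos(th),0]); v=R.T@py; print(th,sg,"twist deg",np.degrees(np.arctan2(v[0],v[2])))
print("shift tool",R.T@(np.array([.5085,.180,.25])-s["ee_pos"]))
E
```

```text
rect ((0.5115082859992981, 0.05665269494056702), (0.11306831240653992, 0.2984693944454193), 1.2172541618347168)
side x=0.4583 at y=.05, heading 0.0286 rad
side x=0.5662 at y=.05, heading 0.0266 rad
nose y [-0.0913831  -0.08934937] tail [0.20259641 0.20486065]
[[ 0.953 -0.    -0.303]
 [ 0.303 -0.     0.953]
 [-0.    -1.     0.   ]]
0.02 1 twist deg 16.49030458739207
0.02 -1 twist deg -163.50969541260793
0.03 1 twist deg 15.917346792579984
0.03 -1 twist deg -164.08265320742004
shift tool [0.53918737 0.00154706 0.69245299]
```

Request:
carry_out([
  [[-1,0.539,0,0.692,16],[-1,0.539,0,0.692,16],[-1,0.539,0,0.692,16],[-1,0.539,0,0.692,16],[-1,0.539,0,0.692,16],[-1,0.539,0,0.692,16],[-1,0.539,0,0.692,16],[-1,0.539,0,0.692,16],[-1,0.539,0,0.692,16],[-1,0.539,0,0.692,16],[-1,0.539,0,0.692,16],[-1,0.539,0,0.692,16],[-1,0.539,0,0.692,16],[-1,0.539,0,0.692,16],[-1,0.539,0,0.692,16],[-1,0.539,0,0.692,16],[-1,0.539,0,0.692,16],[-1,0.539,0,0.692,16],[-1,0.539,0,0.692,16],[-1,0.539,0,0.692,16]],
], newtons=50)

```text
clock: 2.77
ee_pos: [0.4934, 0.1403, 0.252]
tool_rot: [0.707, -0.707, -0.011, 0.01]
wrist_force: [-0.1, 0.1, 0.0]
gripper_width: 0.0876
```

```bash
python3 - <<'E'
from plate import *
s,R=tool(); print(s["clock"],s["ee_pos"],s["joint_pos"],R.round(4))
th=.0276; v=R.T@np.array([-np.sin(th),np.cos(th),0]); print("twist",np.degrees(np.arctan2(v[0],v[2])),"shift",R.T@(np.array([.5085,.180,.25])-s["ee_pos"]))
E
```

```text
2.7667 [0.49343366 0.14030523 0.25200499] [ 6.60304265e-01  8.96459252e-02 -3.39636115e-01  1.15996320e-04
 -1.14046426e+00 -2.20200466e+00] [[ 9.996e-01  9.000e-04 -2.910e-02]
 [ 2.910e-02  6.000e-04  9.996e-01]
 [ 9.000e-04 -1.000e+00  5.000e-04]]
twist 0.08846599071505003 shift [0.01621481 0.00204072 0.03923779]
```

Request:
carry_out([
  [[-1,0.0155,0,0.0395,0],[-1,0.0155,0,0.0395,0],[-1,0.0155,0.03,0.0395,0],[-1,0.0155,0.06,0.0395,0],[-1,0.0155,0.08,0.0395,0],[-1,0.0155,0.092,0.0395,0],[-1,0.0155,0.092,0.0395,0],[-1,0.0155,0.092,0.0395,0]],
])

```text
clock: 3.43
ee_pos: [0.5075, 0.1778, 0.1595]
tool_rot: [-0.707, 0.707, 0.01, -0.01]
wrist_force: [-0.4, 1.0, 0.5]
gripper_width: 0.0875
```

```bash
python3 - <<'E'
from plate import *
s,R=tool(); print(s["clock"],s["ee_pos"],s["wrist_force"])
img,W,E=cloud("wrist"); cv2.imwrite("pics/w1.png",img); np.save("w1.npy",W); print(E.round(3))
for t in ("plate_grip","plate_nose","bin_stand"): print(t,find("wrist",t,E))
E
```

```text
3.4333 [0.50752558 0.17778549 0.159494  ] [-0.43101272  1.02604334  0.45055141]
[[-0.029 -0.965 -0.261  0.438]
 [ 1.    -0.028 -0.007  0.175]
 [-0.001 -0.261  0.965  0.293]
 [ 0.     0.     0.     1.   ]]
plate_grip [(array([0.482, 0.135, 0.124]), 0.63)]
plate_nose [(array([0.485, 0.131, 0.126]), 0.94)]
bin_stand []
```

View pics/w1.png

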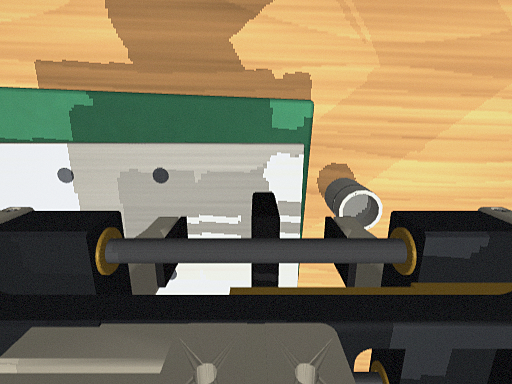

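The wrist view shows the tab (col 264) upright between the open fingers (cols ~180 and ~330). I'm closing now.

Request:
carry_out([
  [[1,0,0,0,0],[1,0,0,0,0],[1,0,0,0,0],[1,0,0,0,0],[1,0,0,0,0],[1,0,0,0,0],[1,0,0,0,0],[1,0,0,0,0],[1,0,0,0,0],[1,0,0,0,0]],
], newtons=50)

```text
clock: 4.47
ee_pos: [0.5075, 0.178, 0.1595]
tool_rot: [-0.707, 0.707, 0.01, -0.01]
wrist_force: [0.2, 0.3, 0.2]
gripper_width: 0.0268
```

```bash
python3 - <<'E'
from plate import *
s,R=tool(); print(s["clock"],s["ee_pos"],s["wrist_force"],s["wrist_torque"],s["gripper_width"],R.round(4))
img,W,E=cloud("top"); cv2.imwrite("pics/top1.png",img); plate(img,W)
img,W,E=cloud("scene"); cv2.imwrite("pics/scene1.png",img); plate(img,W)
E
```

```text
4.4667 [0.50753544 0.17796832 0.15952582] [0.2356712  0.32851845 0.2327442 ] [-0.04949375 -0.05023813 -0.00245981] 0.0267584244463964 [[ 9.996e-01 -1.000e-04 -2.850e-02]
 [ 2.850e-02 -0.000e+00  9.996e-01]
 [-1.000e-04 -1.000e+00 -0.000e+00]]
rect ((0.513986349105835, 0.005300343036651611), (0.11149912327528, 0.19579876959323883), 1.8737162351608276)
side x=0.4585 at y=.05, heading 0.0274 rad
side x=0.5665 at y=.05, heading 0.0237 rad
nose y [-0.09204297 -0.09043626] tail [0.09388619 0.09975617]
rect ((0.5034294128417969, 0.05648060142993927), (0.13438650965690613, 0.2975154221057892), 0.7164652943611145)
side x=0.4504 at y=.05, heading -0.0040 rad
side x=0.5668 at y=.05, heading 0.0215 rad
nose y [-0.09084262 -0.08882214] tail [0.20026479 0.20352996]
```

View pics/top1.png

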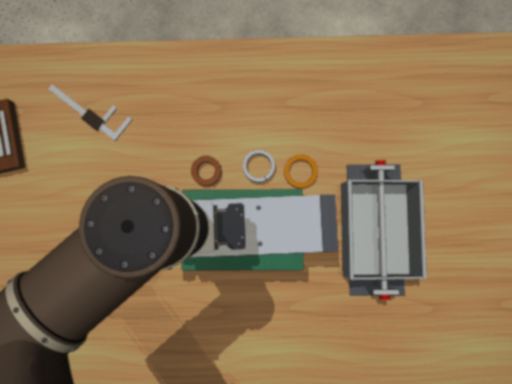

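The top view still shows the nose (col 337) and the rod (col 382) past the arm, so I can check there during the slide. The fingers are still closing.

Request:
carry_out([
  [[1,0,0,0,0],[1,0,0,0,0],[1,0,0,0,0],[1,0,0,0,0],[1,0,0,0,0],[1,0,0,0,0]],
], newtons=60)

```text
clock: 5.07
ee_pos: [0.5076, 0.1781, 0.1596]
tool_rot: [0.707, -0.707, -0.01, 0.01]
wrist_force: [-0.1, 4.6, -2.0]
gripper_width: 0.0138
```

```bash
python3 - <<'E'
from plate import *
s,R=tool(); print(s["clock"],s["ee_pos"],s["wrist_force"],s["wrist_torque"],s["gripper_width"],R.round(4))
img,W,E=cloud("top"); plate(img,W)
E
```

```text
5.0667 [0.5075808  0.1781088  0.15955462] [-0.13083613  4.61830191 -2.00237941] [ 1.46963044  0.11061726 -0.0095472 ] 0.013831064899384432 [[ 9.996e-01  1.000e-04 -2.860e-02]
 [ 2.860e-02  2.000e-04  9.996e-01]
 [ 1.000e-04 -1.000e+00  2.000e-04]]
rect ((0.5136536359786987, 0.005848228931427002), (0.11166509985923767, 0.2057504653930664), 1.2483173608779907)
side x=0.4584 at y=.05, heading 0.0322 rad
side x=0.5666 at y=.05, heading 0.0233 rad
nose y [-0.09643827 -0.0948654 ] tail [0.09771791 0.10429156]
```

Request:
carry_out([
  [[1,0,0.001,0,0],[1,-0.0003,0.001,-0.003,0.1],[1,-0.0006,0.001,-0.008,0.3],[1,-0.001,0.001,-0.013,0.4],[1,-0.0013,0.001,-0.018,0.5],[1,-0.0016,0.001,-0.023,0.6],[1,-0.002,0.001,-0.028,0.8],[1,-0.0023,0.001,-0.033,0.9],[1,-0.0026,0.001,-0.038,1.0],[1,-0.003,0.001,-0.043,1.1],[1,-0.0033,0.001,-0.048,1.2],[1,-0.0036,0.001,-0.053,1.3],[1,-0.004,0.001,-0.058,1.4],[1,-0.0043,0.001,-0.063,1.5],[1,-0.0046,0.001,-0.068,1.6],[1,-0.005,0.001,-0.073,1.8],[1,-0.0055,0.001,-0.078,2],[1,-0.0055,0.001,-0.08,2],[1,-0.0055,0.001,-0.08,2]],
], newtons=60)

```text
clock: 6.7
ee_pos: [0.5052, 0.0979, 0.1595]
tool_rot: [0.707, -0.707, 0.001, -0.003]
wrist_force: [1.3, 3.7, 5.0]
gripper_width: 0.014
```

```bash
python3 - <<'E'
from plate import *
s,R=tool(); print(s["clock"],s["ee_pos"],s["wrist_force"],s["wrist_torque"],s["gripper_width"],R.round(4))
img,W,E=cloud("top"); cv2.imwrite("pics/top2.png",img); plate(img,W)
k=W[205:255,:,:]; q=k[(k[...,1]<-.12)&(k[...,1]>-.22)&(k[...,2]>.11)]; print(q[:,2].mean(), q[:,1].min(),np.percentile(q[:,1],1))
E
```

```text
6.7 [0.50524769 0.09789079 0.15952597] [1.29830397 3.66283731 5.0103184 ] [ 1.26425807 -0.26041969 -0.02274376] 0.013977568848207715 [[ 1.0e+00  2.1e-03  6.3e-03]
 [-6.3e-03  7.0e-04  1.0e+00]
 [ 2.1e-03 -1.0e+00  7.0e-04]]
rect ((0.5045228600502014, -0.06668592244386673), (0.22571150958538055, 0.11159862577915192), 89.50019836425781)
side x=0.4500 at y=.05, heading 0.0087 rad
side x=0.5610 at y=.05, heading -0.0157 rad
nose y [-0.17796882 -0.17667339] tail [0.03993469 0.04378419]
0.1312211164268962 -0.1795839649049238 -0.17771466784488804
```

View pics/top2.png

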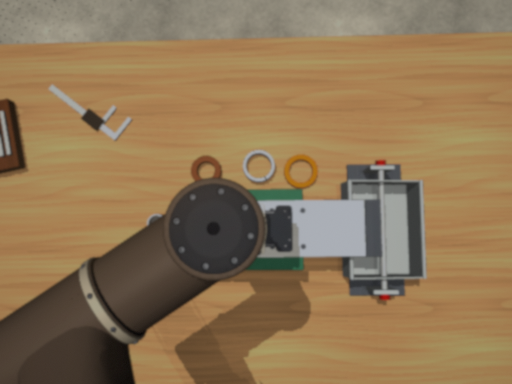

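The nose is at about y −0.178, the plate is square and pressed down with ~5 N. 22 mm remain.

Request:
carry_out([
  [[1,0,0,-0.004,0],[1,0,0,-0.008,0],[1,0,0,-0.012,0],[1,0,0,-0.016,0],[1,0,0,-0.02,0],[1,0,0,-0.022,0],[1,0,0,-0.022,0],[1,0,0,-0.022,0],[1,0,0,-0.022,0]],
], newtons=60)

```text
clock: 7.5
ee_pos: [0.5053, 0.0764, 0.1596]
tool_rot: [0.707, -0.707, 0.001, -0.003]
wrist_force: [1.8, 4.8, 6.2]
gripper_width: 0.0139
```

```bash
python3 - <<'E'
from plate import *
s,R=tool(); print(s["clock"],s["ee_pos"],s["wrist_force"],s["wrist_torque"],s["gripper_width"],R.round(4))
img,W,E=cloud("top"); a=img[130:320,170:440]; plate(img,W)
z=W[...,2];y=W[...,1];x=W[...,0]
rod=(abs(z-.068)<.006)&(abs(y+.2)<.012)&(x>.40)&(x<.60); q=W[rod]; print("rod visible",q[:,1].min(),q[:,1].max(),len(q))
for lo,hi in ((-.19,-.175),(-.16,-.1),(-.09,-.03),(-.02,.0)):
    k=(y>lo)&(y<hi)&(x>.47)&(x<.54)&(z>.11); print(lo,z[k].mean().round(4),k.sum())
img,W,E=cloud("scene"); b=img[140:290,80:350]
cv2.imwrite("pics/fin.png",cv2.resize(np.vstack([a,b]),None,fx=1.7,fy=1.7,interpolation=2))
print("tub",find("scene","tub_rim",E))
hsv=cv2.cvtColor(img,cv2.COLOR_BGR2HSV);z=W[...,2];y=W[...,1]; k=(z>.12)&(z<.14)&(hsv[...,1]<60)&(abs(y+.2)<.05); print("scene nose y",np.percentile(y[k],[.5,2]),"z",z[k].mean())
E
```

```text
7.5 [0.50526454 0.0764323  0.15955981] [1.8008104  4.77772242 6.24184348] [ 1.84097421 -0.03715714 -0.12800618] 0.013864309151449223 [[ 1.0e+00  2.4e-03  5.8e-03]
 [-5.8e-03  8.0e-04  1.0e+00]
 [ 2.4e-03 -1.0e+00  8.0e-04]]
rect ((0.5054123401641846, -0.09501039981842041), (0.10965948551893234, 0.21169351041316986), 0.14772893488407135)
side x=0.4508 at y=.05, heading 0.0057 rad
side x=0.5597 at y=.05, heading -0.0041 rad
nose y [-0.19949133 -0.19835815] tail [-0.00111352  0.00679622]
rod visible -0.21178602839878147 -0.1886302778195565 235
-0.19 0.1341 289
-0.16 0.1282 1117
-0.09 0.1282 1063
-0.02 0.2432 487
tub [(array([ 0.5  , -0.232,  0.046]), 0.94)]
scene nose y [-0.20028706 -0.19926675] z 0.13126865965851048
```

View pics/fin.png

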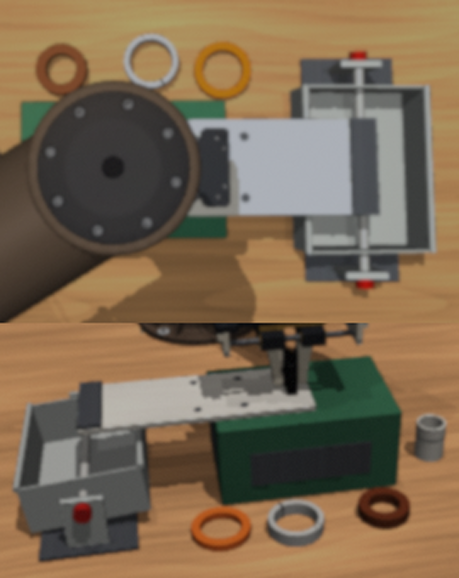

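The final views show the plate level and square on the block, with its nose at the rod and the bin and rejected parts undisturbed. Nose y is −0.199/−0.200 against the rod at −0.200. The plate top is at 0.128 both near the block and further out.

```bash
python3 -c "
from workcell import bot
print(bot.job_done()); s=bot.state(); print(s['clock'],s['wrist_force'],s['gripper_width'])"
```

```text
the job is handed in; nothing more can be done
None
the job is handed in; nothing more can be done
```

I pinched the grip tab, slid the plate about 102 mm out along the block while turning it about 2° square, and handed the job in still gripping it. It took about 8 s of the 34 s, and no verdict was reported.

- **Front edge:** y was −0.1995 m in the top camera and −0.2003 m in the scene camera. The rod is at about −0.200 m, so the edge is within about 1 mm by these readings; the calibration is good to about 2 mm.
- **Squareness and centring:** the plate's heading is about 0.00 rad and the block's about −0.01 rad. The plate's middle is about 1 mm off the block's centre line.
- **Level and contact:** the plate's top was 128.2 mm up both near the block and further out. The wrist force was about 6 N upward, which means the plate is being pressed onto the block.
- **Grip:** the opening was 13.9 mm on the 14 mm tab, with the grip set to 60 N.
- **Bin and rejected parts:** they looked undisturbed in the last views, but I did not measure them again afterwards. The network's last tub position was about 20 mm off the first one in y (−0.232 against −0.211). I put that down to the plate now hiding part of the tub, but did not confirm it by measurement.

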